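# Roll-down check of a double-ended plug gauge on straight-edge ways

## Task

Push the trip lever over so that the double-ended plug gauge rolls down the inclined ways, and leave it to roll freely past the middle cross bar; then meet it on the run with your fingers moving along ahead of it and slow it softly to about half its speed, still rolling, before it reaches the lower cross bar. Beyond that bar bring it to a stand clear of the end stops and hold it there for about a second. At last ease it down to rest against both stops without a knock and let go, leaving the indicator and the ring gauge alone.

Things in the scene. Friction and masses are not known exactly. Their poses are not given: they have to be found in the camera images.
- ways: Two blued-steel straight edges, 6 mm thick, 550 mm long, on edge 120 mm apart (centres), sloping, clamped on an iron bed 600 x 130 mm. Origin midway between the rail tops under the waiting gauge, 103 mm above the bench; x along the rail tops DOWNHILL (slope 0.060 to 0.076 rad, differs each time), y across (trip lever on the -y side, nearest the robot), z square to the rails. Bed below -60 mm.
- ways_mid (a point): Midway between the rail tops over the middle cross bar, ways x = 0.185 m. Iron cross bars 22 mm wide join the rails at ways x = -0.055, 0.185 (middle), 0.350 (lower) and 0.450 m; their tops lie 26 mm below the rail tops. Otherwise the 114 mm between the rails is open. The gauge passes a bar when its axis is over it.
- gauge: Loose plug gauge 186 mm long lying across the rails, axis 30 mm over the rail tops; origin mid-axis, y = axis. Black ebony grip in the middle, 34 mm diameter, 46 mm long; steel shoulders round out to 60 mm collars (50 to 67 mm from mid) that roll on the rails; nickel plugs, 72 mm diameter, 67 to 93 mm from mid, hang outside the rails, 4 mm side play. Mass 0.8 kg. Starts at ways x = 0.
- gauge_mid (a point): Centre of the gauge (its origin). Inertia about the axis 3.8e-4 kg m2. Freed, it gathers speed with a time constant of about 0.5 s towards some 2.7 x slope in m/s (0.14 to 0.22 m/s with hidden mass): at ways x = 0.185 after about 1.5 s, at 0.35 after 2.4 s, at the stops after 2.8 s.
- stops: Two end stops fixed to the foot of the ways (origin and axes as the ways): steel posts 12 mm along by 10 mm across, at ways y = -56 and +56 mm, 48 mm above the rail tops, uphill faces at x = 0.456 m. The collars of the gauge touch both when its axis is at ways x = 0.426 m. Fingers can pass through the 102 mm between the posts above a cross bar 25 mm below the rail tops.
- trip (a joint): Angle of the trip gate, rad. 0 = upright: a brass prong 22 mm wide blocks the ebony grip. Grows as the lever is pushed downhill, to 1.45 = flat, below the gauge. Prong and lever are one piece, on a cross shaft at ways x = 20.5 mm, z = -14 mm. Friction 0.07 N m (0.8 N at the ball); pushed past about 0.7 rad it falls flat by itself and stays. The gauge follows as soon as the prong gives way.
- trip_ball (a point): Centre of the black ball, 22 mm diameter, on top of the trip lever, 87 mm from its shaft: upright at ways x = 20 mm, y = -140 mm, z = 73 mm, on the robot's side, 47 mm clear of the end of the gauge.
- indicator: Brass dial indicator on a cast-iron foot 75 x 55 mm with a column, 164 mm high; loose bystander on the bench. Origin under the middle of the foot.
- ring_gauge: Steel ring gauge lying flat, 72 mm outside diameter, 22 mm high; loose bystander on the bench. Origin at the centre of its underside.
Mind the look-alikes: they are no part of the job. What is shaped like the gauge but orange is not meant.

How it is judged:
By the outcome, as a careful person would: the job done as asked, in the order asked, and still so for the second after the job is handed in, with the robot touching nothing.
It also fails if it takes over 35 s, if anything falls off the work surface, if the arm or the gripper's body presses on something with over 40 N, if the wrist force passes 120 N, or if a joint passes its speed limit or range.

## Robot

A 6-joint arm with a two-finger parallel gripper is mounted at the origin on the work surface. World frame = base frame: x ahead of the robot, y to its left, z up, the work surface at z = 0. Lengths are in mm, angles in rad, forces in N, time in s.
With the tool pointing down it reaches from about 250 to 775 mm from the base axis. Payload 8.9 kg.
Tool frame: the origin (TCP) lies midway between the tips of the shut fingers; the grasp point (between the pads) lies 19 mm behind it; z points along the fingers, y is the line along which they close (so a half turn about z gives the same grasp; the last joint's range is limited). The gripper opens to 85 mm and grips with 20 to 120 N. Pads are 22 mm wide; open, the fingers measure 114 mm over their backs; the gripper's body (76 mm by 85 mm) begins 54 mm behind the grasp point. The pads swing forward as they close: fully open they stand 13 mm farther back than shut.
Start: joints at [-1.36, 0.291, -0.153, 1.127, 0, 1.431], TCP at [179.924, -493.205, 231.305] pointing down, gripper open.
Joint ranges: [-2.52, 2.52], [-0.91, 1.74], [-1.3, 1.37], [-1.96, 2.02], [-1.52, 1.47], [-3.14, 3.14]. Speed limits (rad/s): [2.22, 2.22, 2.79, 3.14, 3.14, 3.14].

## Interface

Orientations are given as a unit quaternion [x, y, z, w].
In Python, from workcell import r gives the robot as it stands.
- The arm moves only by the tool arm_command, never from a script. Its argument "plan" is a list that holds one entry, the list of rows, each a list of 5 numbers: the closure, from 0 (fully open) to 1 (shut), then the shift along the tool's x, y, z each as a share of 0.02 m, from -1 to 1, then the turn about the tool's z as a share of 8 degrees, from -1 to 1. In form: [[[jaw, tx, ty, tz, roll], ...]]. A call has 1 to 5 rows; each row shifts and turns the commanded pose from where the row before left it, along the tool's axes as they then stand; what a row does not reach is not made up. A row lasts 1/10 s, in which the tool goes at most 50 mm and 8.59 degrees, less where a joint would pass 70% of its speed; a pose out of reach is approached as far as the arm can. A call with a number of a shift or a turn outside -1 to 1 is refused whole. A call with a gripper value outside its range is refused whole. The fingers move at their own pace and stop on an object; "force" is the grip in N (left out, the last holds). Time passes only in rows, so rows that do not move let the fingers close. It gives the time, the measured TCP pose, the force, the opening and the grip force at its end, in the units of the state.
- r.observe(): the state, without advancing time (a new reading comes with each control period).
- r.camera(name): name is "side" or "top" or "wrist"; returns a dict with "image" (480x640x3 uint8, red, green, blue), "mtx" (3x3 intrinsics, pixels), "R" (3x3) and "t" (3): a world point X has camera coordinates R X + t. Camera axes: x right, y down, z forward; pixel columns grow to the right and rows downward; lengths in mm; the calibration is good to about 2 mm. A picture is of the moment at which its call begins. There is no depth.
- r.hand_in(): hands the job in; it is judged then, once.
The state is a dict: "time": time; "qpos": joint angles; "joint_vel": joint speeds; "effort": joint torques, N m; "tcp_pos": TCP position; "eef_rot": TCP orientation; "ft_force": force on the tool from outside, world axes, zero at the start; "moment": the same for the moment, N m; "gripper_width": finger opening in mm; "gripper_force": force on a finger pad.
Only numpy, scipy, OpenCV 4.12 (cv2) and the standard library are available. Lean on these libraries where they do the work, as an engineer would, in place of code of your own. Each camera call takes 0.05 s, during which the arm holds its last target. There are 200 camera calls.

## Working session

There is one attempt and no reset: what is moved stays moved. The work goes in short steps, Python scripts to look and compute and a tool call to move; the robot and the scene stay as the last step left them, time stands still between calls to the robot, and variables do not carry over. Pictures are saved under pics/ and viewed, at most 10 in all, crops included, and the job is handed in when it is done.

Besides the shell and the picture viewer there is one more tool, called after "Emit:" as a command line: name --argument value ..., lists and objects as JSON in quotes. arm_command: Moves the arm, as the interface text tells. Shift numbers are shares of 0.02 m and turn numbers shares of 8 degrees, none past 1 either way. Its arguments: {"type":"object","properties":{"plan":{"type":"array","items":{"type":"array","items":{"type":"array","items":{"type":"number","minimum":-1,"maximum":1}}}},"force":{"type":"number"}},"required":["plan"]}

```bash
ls; mkdir -p pics; cat > h.py <<'E'
import numpy as np, cv2, json
from workcell import r
def snap(n):
    c=r.camera(n); np.savez(f'pics/{n}.npz',**{k:np.array(v) for k,v in c.items()})
    cv2.imwrite(f'pics/{n}_0.png',c['image'][:,:,::-1]); return c
def P(c): return np.array(c['mtx'])@np.c_[np.array(c['R']),np.array(c['t'])]
def proj(c,X):
    X=np.atleast_2d(X); q=(P(c)@np.c_[X,np.ones(len(X))].T).T; return q[:,:2]/q[:,2:]
def tri(c1,p1,c2,p2):
    q=cv2.triangulatePoints(P(c1),P(c2),np.array(p1,float).reshape(2,1),np.array(p2,float).reshape(2,1)); return (q[:3]/q[3]).ravel()
E
python3 - <<'E'
from h import *
for n in ('side','top'): 
    c=snap(n); print(n,(-np.array(c['R']).T@np.array(c['t'])).round())
o=r.observe(); print(o)
E
```

```text
pics
side [   -2. -1176.   905.]
top [ 241.  -48. 1544.]
{'time': 0.1, 'qpos': array([-1.36030084e+00,  2.91198386e-01, -1.54041314e-01,  1.12667760e+00,
       -1.60414064e-05,  1.43150496e+00]), 'joint_vel': array([-6.99317996e-04, -2.59439025e-03,  2.40584787e-03, -2.94387383e-05,
       -4.08421892e-04, -1.13975890e-03]), 'effort': array([ 6.13257580e-04, -5.37980103e+01,  3.31916893e+01,  9.32773808e-03,
       -2.64709561e-04,  9.23503961e-06]), 'tcp_pos': array([ 179.83945186, -492.83496898,  230.80655851]), 'eef_rot': array([ 9.84744933e-01,  1.74003170e-01, -2.79658366e-05, -5.59844698e-04]), 'ft_force': array([-0.80101283, -0.38733208,  0.34095356]), 'moment': array([ 0.00661607,  0.00445524, -0.02273671]), 'gripper_force': 0.0, 'gripper_width': 85.63051392539415}
```

View pics/side_0.png

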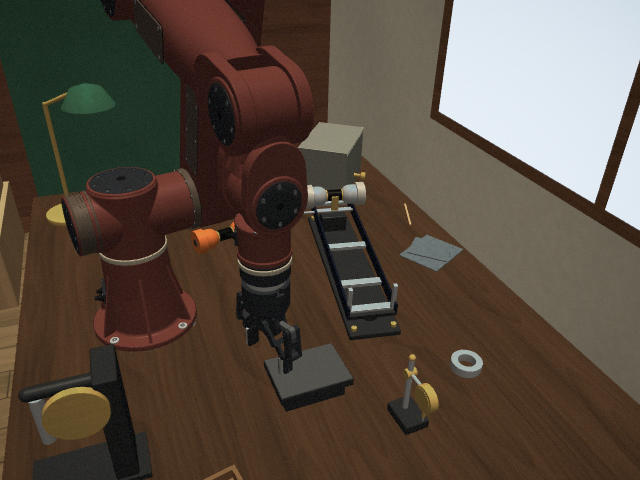

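View pics/top_0.png

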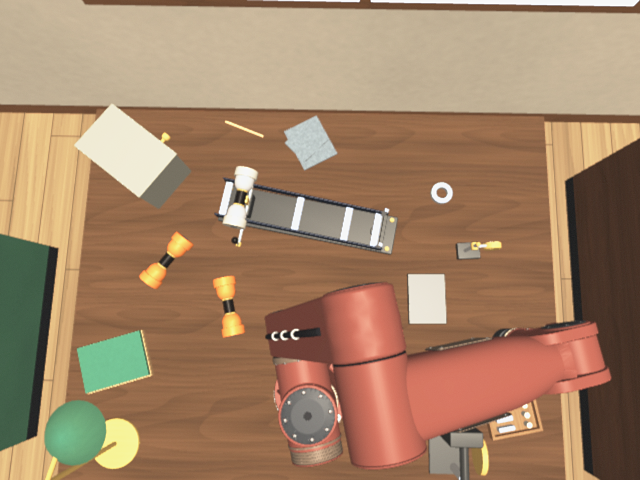

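Candidates for the gauge: the nickel/ebony one on the ways at top (240,197), and orange look-alikes at top (166,260) and (229,305). I take the nickel one on the ways. Its black trip ball is near top (236,240). The ring is at (442,192) and the indicator at (470,250). Next is a close crop to check this.

```bash
python3 - <<'E'
import cv2
a=cv2.imread('pics/top_0.png')[150:265,205:410]; a=cv2.resize(a,None,fx=3.9,fy=3.9,interpolation=cv2.INTER_CUBIC)
cv2.imwrite('pics/top_c.png',a); print(a.shape)
b=cv2.imread('pics/side_0.png')[165:345,290:410]; b=cv2.resize(b,None,fx=3.3,fy=3.3,interpolation=cv2.INTER_CUBIC)
cv2.imwrite('pics/side_c.png',b); print(b.shape)
E
```

```text
(448, 800, 3)
(594, 396, 3)
```

View pics/top_c.png

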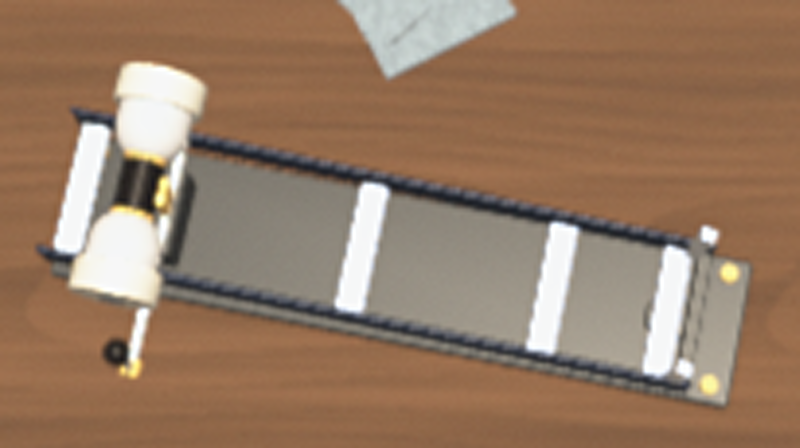

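View pics/side_c.png

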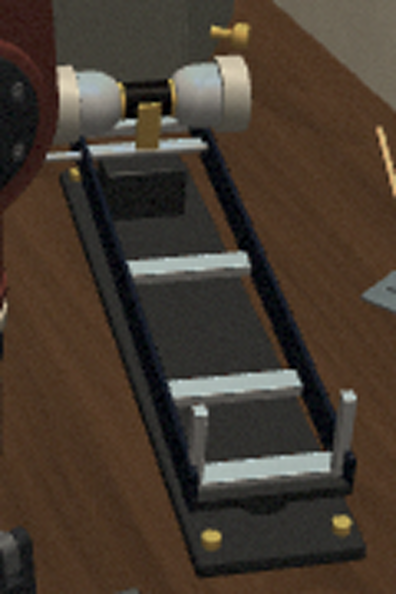

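```bash
cat >> h.py <<'E'
def load(n):
    d=np.load(f'pics/{n}.npz'); return {k:d[k] for k in d}
def frame(p):
    x0,y0,z0,yaw,s=p
    ex=np.array([np.cos(yaw)*np.cos(s),np.sin(yaw)*np.cos(s),-np.sin(s)]); ey=np.array([-np.sin(yaw),np.cos(yaw),0])
    return np.array([x0,y0,z0]),np.array([ex,ey,np.cross(ex,ey)])
def W(p,X): o,A=frame(p); return o+np.atleast_2d(X)@A
E
cat > fit.py <<'E'
from h import *
from scipy.optimize import least_squares
T=load('top');S=load('side')
bx=[-55,185,350,450]
Xt=[(b,57,-26) for b in bx]+[(b,-57,0) for b in bx]+[(462,56,48),(462,-56,48),(20,-140,73),(0,80,30),(0,-80,30)]
ut=[(97,125),(376,185.5),(564.5,224.5),(677.5,248),(67,250),(347.5,310.5),(540,351),(655.5,374),(710,232),(684,367),(115,352),(161,86),(116,277)]
pt=np.array(ut)/3.9+[205,150]
Xs=[(185,0,-26),(350,0,-26),(450,0,-26),(462,-56,48),(462,56,48),(0,80,30)]
us=[(189,263),(235,384),(268,468),(200,408),(348,393),(226,90)]
ps=np.array(us)/3.3+[290,165]
def f(p): return np.r_[(proj(T,W(p,Xt))-pt).ravel(),(proj(S,W(p,Xs))-ps).ravel()]
q=least_squares(f,[430,150,103,-1.78,.068],loss='soft_l1'); p=q.x
print(p.round(4)); R=f(p).reshape(-1,2).round(1); print(R.tolist())
J=q.jac; print('sd',np.sqrt(np.diag(np.linalg.inv(J.T@J))*.3).round(4))
np.save('p.npy',p)
for n,X in dict(ball=(20,-140,73),o=(0,0,0),mid=(185,0,0),low=(350,0,0),stop=(426,0,30)).items(): print(n,W(p,X).round(1))
print(T['mtx'][0,0],S['mtx'][0,0])
def bench(uv):
    M=P(T); H=M[:,[0,1,3]]; w=np.linalg.solve(H,np.r_[uv,1]); return (w[:2]/w[2]).round()
print('ring',bench((442,192)),'ind foot',bench((467,251)))
E
python3 fit.py
```

```text
[ 6.020700e+02  2.388296e+02  1.044731e+02 -1.748300e+00  7.140000e-02]
[[-0.0, -0.4], [-0.1, -0.7], [0.1, -0.4], [0.4, -0.3], [-1.7, -0.8], [-0.0, -1.0], [0.7, -0.9], [1.3, -0.5], [-0.1, 0.2], [0.3, -0.3], [0.2, -0.5], [-0.3, 1.6], [-0.2, 0.9], [-1.7, -0.0], [-1.7, -0.3], [-2.0, -0.3], [-0.2, 0.3], [0.2, 0.5], [0.2, 0.9]]
sd [0.8966 0.5828 1.9558 0.0023 0.0048]
ball [[459.8 238.8 175.9]]
o [[602.1 238.8 104.5]]
mid [[569.5  57.2  91.3]]
low [[ 540.4 -104.8   79.5]]
stop [[ 526.7 -181.5  104. ]]
459.40962223973435 558.6409904084198
ring [ 670. -434.] ind foot [ 465. -514.]
```

```bash
python3 - <<'E'
s=open('fit.py').read()
s=s.replace("Xs=[(185,0,-26),(350,0,-26),(450,0,-26)","Xs=[(185,57,-26),(350,57,-26),(450,57,-26)").replace("us=[(189,263),(235,384),(268,468)","us=[(249,259.5),(299,378),(331,462)")
s=s.replace("def f(p): return np.r_[(proj(T,W(p,Xt))-pt).ravel(),(proj(S,W(p,Xs))-ps).ravel()]","""def f(p):
    o,A=frame(p); c=A@(-T['R'].T@T['t']-o); X=np.array(Xt,float)
    X[4:8,1]=-57-26/c[2]*(c[1]+57); X[4:8,2]=-26
    return np.r_[(proj(T,W(p,X))-pt).ravel(),(proj(S,W(p,Xs))-ps).ravel(),(p[2]-103)/3]""").replace("f(p).reshape","f(p)[:-1].reshape")
s+='''
L=[]
for y in (-63,-57,57,63): L.append([(-74,y,0),(468,y,0)])
for b in bx: L+=[[(b-11,-57,-26),(b-11,57,-26)],[(b+11,-57,-26),(b+11,57,-26)]]
for y in (-56,56): L.append([(456,y,0),(456,y,48)])
for y in (-93,93): L+=[[(36*np.cos(a),y,30+36*np.sin(a)) for a in np.linspace(0,6.283,25)]]
L.append([(20+11*np.cos(a),-140+11*np.sin(a),73) for a in np.linspace(0,6.283,25)])
ims=[]
for n,c,(r0,r1,c0,c1),k in (('top',T,(150,265,205,410),3.9),('side',S,(165,345,290,410),3.3)):
    a=cv2.resize(cv2.imread(f'pics/{n}_0.png')[r0:r1,c0:c1],None,fx=k,fy=k,interpolation=cv2.INTER_CUBIC)
    for l in L: cv2.polylines(a,[((proj(c,W(p,l))-[c0,r0]+.5)*k-.5).round().astype(np.int32)],False,(0,255,0) if n=='top' else (0,255,255),1)
    cv2.imwrite(f'pics/{n}_ov.png',a)
'''
open('fit.py','w').write(s)
E
python3 fit.py
```

```text
[ 6.020419e+02  2.389400e+02  1.036333e+02 -1.750300e+00  6.990000e-02]
[[0.0, -0.3], [-0.1, -0.6], [0.1, -0.2], [0.4, 0.0], [-0.1, -0.5], [0.2, -0.8], [0.1, -0.8], [0.1, -0.4], [-0.2, 0.5], [0.2, 0.0], [0.1, -0.4], [-0.2, 1.7], [-0.2, 1.0], [-0.7, -0.4], [-0.5, -0.3], [0.6, -0.7], [-0.6, 0.4], [-0.2, 0.6], [0.2, 1.1]]
sd [0.7937 0.5153 1.3204 0.0022 0.0037]
ball [[459.8 239.3 175.1]]
o [[602.  238.9 103.6]]
mid [[569.1  57.4  90.7]]
low [[ 539.7 -104.6   79.2]]
stop [[ 525.8 -181.3  103.8]]
459.40962223973435 558.6409904084198
ring [ 670. -434.] ind foot [ 465. -514.]
```

View pics/top_ov.png

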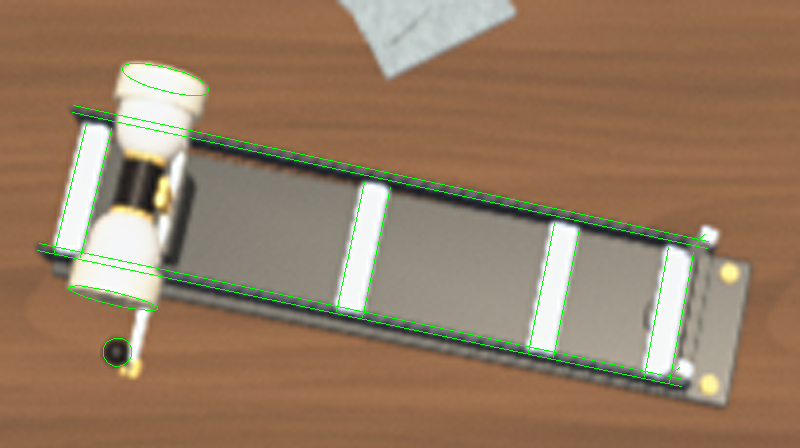

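View pics/side_ov.png

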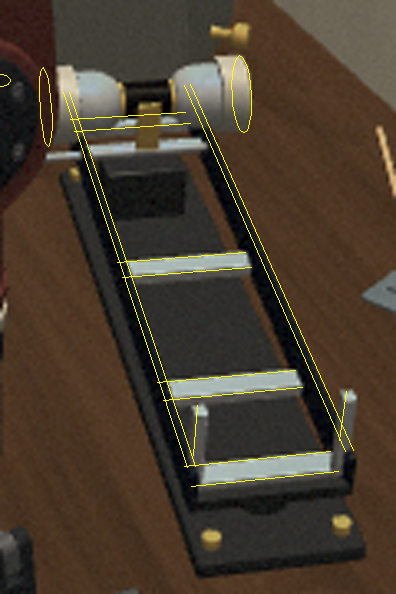

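Overlays: the model lies on the bars, rails, posts and ball in both views. The nickel and ebony gauge is on the ways at crop (140,185), so the choice is confirmed. Now I approach the lever with the fingers nearly shut.

Emit:
arm_command --plan '[[[0.93,0.85,-1,0,0],[0.93,0.85,-1,0,0],[0.93,0.85,-1,0,0],[0.93,0.85,-1,0,0],[0.93,0.85,-1,0,0]]]' --force 20

```text
time: 0.6
tcp_pos: [225.6, -368.9, 231.0]
eef_rot: [0.985, 0.174, -0.0, -0.0]
ft_force: [0.1, 0.1, 0.0]
gripper_width: 12.1
gripper_force: 0.0
```

Emit:
arm_command --plan '[[[0.93,0.85,-1,0,0],[0.93,0.85,-1,0,0],[0.93,0.85,-1,0,0],[0.93,0.85,-1,0,0],[0.93,0.85,-1,0,0]]]'

```text
time: 1.1
tcp_pos: [271.2, -245.9, 231.1]
eef_rot: [0.985, 0.174, -0.0, -0.0]
ft_force: [-0.2, -0.8, 0.9]
gripper_width: 6.0
gripper_force: 0.0
```

Emit:
arm_command --plan '[[[0.93,0.85,-1,0,0],[0.93,0.85,-1,0,0],[0.93,0.85,-1,0,0],[0.93,0.85,-1,0,0],[0.93,0.85,-1,0,0]]]'

```text
time: 1.6
tcp_pos: [316.7, -122.9, 231.2]
eef_rot: [0.985, 0.174, -0.0, -0.0]
ft_force: [0.8, 0.6, 0.4]
gripper_width: 6.1
gripper_force: 0.0
```

Emit:
arm_command --plan '[[[0.93,0.85,-1,0,0],[0.93,0.85,-1,0,0],[0.93,0.85,-1,0,0],[0.93,0.85,-1,0,0],[0.93,0.85,-1,0,0]]]'

```text
time: 2.1
tcp_pos: [362.3, 0.2, 231.2]
eef_rot: [0.985, 0.174, -0.0, -0.0]
ft_force: [0.5, -0.6, 0.2]
gripper_width: 5.9
gripper_force: 0.0
```

```bash
cat >> h.py <<'E'
def where(t=None):
    """ways coords of the TCP, tool yaw, and remaining tool-axis shift (mm) to ways target t"""
    s=r.observe(); p=np.load('p.npy'); o,A=frame(p); X=s['tcp_pos']
    from scipy.spatial.transform import Rotation as Ro
    R=Ro.from_quat(s['eef_rot']).as_matrix(); yaw=np.degrees(np.arctan2(R[1,0],R[0,0]))
    print('t',round(s['time'],2),'tcp',X.round(1),'ways',(A@(X-o)).round(1),'yaw',yaw.round(1),'want',np.degrees(p[3]+np.pi).round(1),'w',round(s['gripper_width'],1),'F',s['ft_force'].round(1),'q',s['qpos'].round(2))
    if t is not None: print('go tool mm',(R.T@(W(p,t)[0]-X)).round(1))
E
python3 -c "
from h import *
where((-18,-140,110))"
```

```text
t 2.1 tcp [3.623e+02 2.000e-01 2.312e+02] ways [ 268.1 -193.3  146.7] yaw 20.0 want 79.7 w 5.9 F [ 0.5 -0.6  0.2] q [-0.2  -0.02 -0.52  1.07 -0.    2.59]
go tool mm [ 191.4 -221.6   16.5]
```

Emit:
arm_command --plan '[[[0.93,0.8,-0.8,0,-1],[0.93,0.8,-0.6,0,-1],[0.93,0.9,-0.4,0,-1],[0.93,0.9,-0.3,0,-1],[0.93,0.9,-0.1,0,-1]]]'

```text
time: 2.6
tcp_pos: [408.4, 87.9, 231.1]
eef_rot: [0.864, 0.503, -0.0, -0.0]
ft_force: [0.3, -1.1, 0.6]
gripper_width: 6.2
gripper_force: 0.0
```

Emit:
arm_command --plan '[[[0.93,0.9,0,0,-1],[0.93,0.9,0,0,-1],[0.93,0.9,0,0,-0.46]]]'

```text
time: 2.9
tcp_pos: [428.7, 137.4, 231.0]
eef_rot: [0.766, 0.643, -0.0, -0.0]
ft_force: [0.2, -0.7, 0.1]
gripper_width: 6.2
gripper_force: 0.0
```

```bash
python3 -c "
from h import *
where((-18,-140,110))"
```

```text
t 2.9 tcp [428.7 137.4 231. ] ways [ 121.6 -152.5  136.2] yaw 80.0 want 79.7 w 6.2 F [ 0.2 -0.7  0.1] q [ 0.15  0.15 -0.34  1.08 -0.    1.89]
go tool mm [141.   13.2  16.3]
```

Emit:
arm_command --plan '[[[0.93,1,0.15,0,0.03],[0.93,1,0.1,0,0],[0.93,1,0.1,0,0],[0.93,1,0.1,0,0],[0.93,1,0.1,0,0]]]'

```text
time: 3.4
tcp_pos: [457.4, 233.9, 231.0]
eef_rot: [0.769, 0.639, -0.0, -0.0]
ft_force: [-0.1, -0.0, 1.1]
gripper_width: 5.7
gripper_force: 0.0
```

```bash
python3 -c "
from h import *
where((-18,-140,110))
c=snap('wrist'); p=np.load('p.npy')
a=c['image'][:,:,::-1].copy()
for X in [(20,-140,73),(0,0,47),(0,-93,66),(0,93,66),(-36,-93,30),(36,-93,30)]:
    q=proj(c,W(p,X))[0]; print(X,q.round(1))
    if abs(q).max()<2000: cv2.circle(a,tuple(int(v) for v in q),4,(0,255,0),1)
for b in (185,350):
  for s in (-11,11): cv2.line(a,*[tuple(int(v) for v in proj(c,W(p,(b+s,y,-26)))[0]) for y in (-57,57)],(0,255,0),1)
cv2.imwrite('pics/wrist_1.png',a)
"
```

```text
t 3.4 tcp [457.4 233.9 231. ] ways [  21.8 -141.4  129.2] yaw 79.5 want 79.7 w 5.7 F [-0.1 -0.   1.1] q [ 0.33  0.27 -0.18  1.12  0.    2.08]
go tool mm [41.1  1.3 16.4]
(20, -140, 73) [316.4 252.6]
(0, 0, 47) [553.6 204.3]
(0, -93, 66) [402.8 213.3]
(0, 93, 66) [746.2 212. ]
(-36, -93, 30) [393.9 139.8]
(36, -93, 30) [387.  251.7]
```

View pics/wrist_1.png

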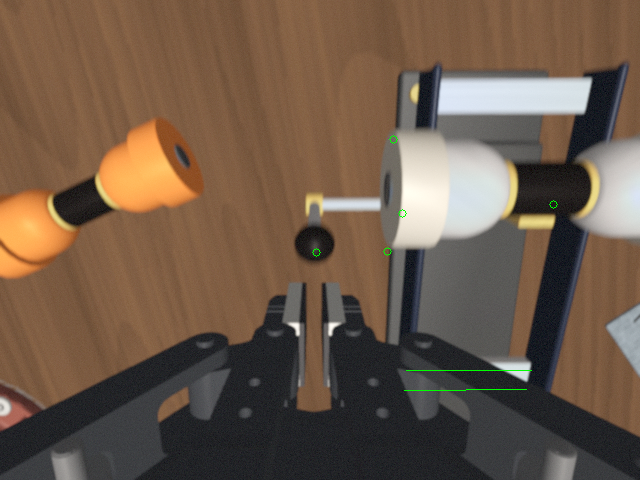

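Wrist view: black trip ball at (315,244), nickel plug end from (385,130) to (385,250), ebony grip centre at (552,190), and the uphill bar at (440–592, 79–115). All of these lie about 8 px uphill of the model, so I refine with the wrist points.

```bash
python3 - <<'E'
import re
s=open('fit.py').read().split('\nL=[]')[0]
s=s.replace("print(p.round(4))","print(p.round(4))",1)
s+='''
C=load('wrist')
Xw=np.array([(20,-140,73),(174,57,-26),(-66,57,-26),(-44,57,-26),(0,0,30),(-36,-93,30),(36,-93,30)])
pw=np.array([(315,244),(530,361),(592,78),(588,115),(552,189.5),(386,130),(384,249)])
def fw(p): return (proj(C,W(p,Xw))-pw)
print('wrist resid',fw(p).round(1).tolist())
from scipy.optimize import least_squares as L
k=L(lambda d:fw(np.r_[p[:3]+np.r_[frame(p)[1][0][:2]*d[0]+frame(p)[1][1][:2]*d[1],0],p[3]+d[2],p[4]]).ravel(),[0,0,0],loss='soft_l1'); print('wrist-only shift along/across/yaw',k.x.round(4))
g=L(lambda p:np.r_[f(p)*1.5,fw(p).ravel()*.5],p,loss='soft_l1'); print('joint',g.x.round(4)); print(f(g.x)[:-1].reshape(-1,2).round(1).tolist(),fw(g.x).round(1).tolist())
'''
open('fit2.py','w').write(s)
E
python3 fit2.py | tail -5
```

```text
ring [ 670. -434.] ind foot [ 465. -514.]
wrist resid [[1.4, 8.6], [1.1, 9.3], [-0.4, 11.3], [-3.3, 6.5], [-14.3, 8.4], [7.9, 9.8], [3.0, 2.7]]
wrist-only shift along/across/yaw [-5.4358e+00 -9.2040e-01  2.1000e-03]
joint [ 6.024640e+02  2.408738e+02  1.024899e+02 -1.749600e+00  7.020000e-02]
[[-0.5, -0.3], [-0.7, -0.6], [-0.5, -0.3], [-0.2, -0.1], [-0.6, -0.5], [-0.3, -0.9], [-0.5, -0.9], [-0.5, -0.6], [-0.8, 0.3], [-0.5, -0.1], [-0.4, -0.5], [-0.8, 1.7], [-0.7, 0.9], [-0.9, -0.4], [-0.6, -0.4], [0.4, -0.8], [-0.7, 0.3], [-0.4, 0.5], [-0.0, 1.2]] [[1.5, 4.7], [0.9, 6.6], [-0.9, 8.4], [-3.8, 3.7], [-14.7, 5.0], [7.8, 6.5], [3.0, -0.5]]
```

```bash
cat >> h.py <<'E'
def gauge_x(c,xs,ends=(-1,1),k=3):
    """score of the nickel plugs standing at each ways x: brightness inside the outline less that around it"""
    p=np.load('p.npy'); b=cv2.resize(c['image'].min(2).astype(np.float32),None,fx=k,fy=k,interpolation=cv2.INTER_LINEAR)
    a=np.linspace(0,2*np.pi,40); S=[]
    for x in xs:
        sc=0;n=0
        for e in ends:
            h=np.vstack([W(p,np.c_[x+36*np.cos(a),0*a+e*y,30+36*np.sin(a)]) for y in (67,93)])
            q=cv2.convexHull(((proj(c,h)+.5)*k-.5).astype(np.float32))[:,0]; m=q.mean(0)
            if (m<20).any() or m[0]>640*k-20 or m[1]>480*k-20: continue
            M=np.zeros(b.shape,np.uint8); O=M.copy()
            cv2.fillConvexPoly(M,q.round().astype(np.int32),1); cv2.fillConvexPoly(O,(m+(q-m)*1.35).round().astype(np.int32),1)
            sc+=b[M>0].mean()-b[(O>0)&(M==0)].mean(); n+=1
        S.append(sc/n if n else np.nan)
    return np.array(S)
def best(c,xs,ends=(-1,1)):
    s=gauge_x(c,xs,ends)
    if np.isnan(s).all(): return None
    i=int(np.nanargmax(s)); x=xs[i]
    if 0<i<len(xs)-1 and np.isfinite(s[i-1:i+2]).all():
        a,b,d=s[i-1:i+2]; x+= (xs[1]-xs[0])*.5*(a-d)/(a-2*b+d)
    return round(float(x),1),round(float(s[i]),1)
E
python3 - <<'E'
from h import *
np.save('p.npy',[602.464,240.874,102.49,-1.7496,.0702])
T,S,C=load('top'),load('side'),load('wrist')
xs=np.arange(-40,41,4)
for n,c in (('top',T),('side',S),('wrist',C)): print(n,best(c,xs),best(c,xs,(-1,)),best(c,xs,(1,)))
# wrist view with the hand at fx=255, tip 18: which gauge x are seen
s=r.observe(); p=np.load('p.npy'); o,A=frame(p)
print('cam ways',A@(-C['R'].T@C['t']-o),'tcp',A@(s['tcp_pos']-o))
d=W(p,(255,0,18))[0]-s['tcp_pos']; D=dict(C); D['t']=C['t']-C['R']@d
for g in (100,140,180,200,220): print(g,proj(D,W(p,[(g,0,47),(g+17,0,30),(g,-80,66),(g,80,66)])).round().tolist())
where((-20,-140,45))
E
```

```text
top (0.5, 90.5) (0.9, 72.2) (0.1, 108.8)
side (-7.1, 39.4) (-11.8, 21.1) (-3.5, 61.2)
wrist (-2.6, 66.3) (-2.6, 66.3) None
cam ways [ -52.81930366 -141.03516175  269.01043438] tcp [  21.26745478 -141.14810662  130.22617068]
100 [[312.0, -316.0], [312.0, -154.0], [-203.0, -439.0], [828.0, -449.0]]
140 [[313.0, -76.0], [313.0, 21.0], [-109.0, -118.0], [737.0, -124.0]]
180 [[314.0, 104.0], [314.0, 160.0], [-44.0, 105.0], [673.0, 101.0]]
200 [[314.0, 178.0], [314.0, 219.0], [-19.0, 193.0], [648.0, 190.0]]
220 [[314.0, 244.0], [314.0, 272.0], [4.0, 270.0], [626.0, 267.0]]
t 3.45 tcp [458.2 236.1 230.9] ways [  21.3 -141.1  130.2] yaw 79.5 want 79.8 w 5.9 F [-1.7  0.6  0.2] q [ 0.33  0.27 -0.18  1.12  0.    2.09]
go tool mm [47.   1.  82.2]
```

Emit:
arm_command --plan '[[[0.93,-1,0.5,0.2,-0.03],[0.93,-1,0.5,0.2,0],[0.93,-1,0.5,0.3,0],[0.93,-1,0.5,0.4,0],[0.93,-1,0.6,0.5,0]]]'

```text
time: 3.95
tcp_pos: [490.6, 124.5, 199.0]
eef_rot: [0.768, 0.641, -0.0, -0.0]
ft_force: [-0.2, 0.1, 0.5]
gripper_width: 5.9
gripper_force: 0.0
```

Emit:
arm_command --plan '[[[0.93,-1,0.7,0.7,0],[0.93,-1,0.8,0.7,0],[0.93,-1,0.9,0.7,0],[0.93,-1,1,0.7,0],[0.93,-1,1,0.7,0]]]'

```text
time: 4.45
tcp_pos: [559.6, 10.3, 128.5]
eef_rot: [0.768, 0.641, -0.0, -0.0]
ft_force: [0.7, 0.1, 0.8]
gripper_width: 6.2
gripper_force: 0.0
```

```bash
python3 - <<'E'
from h import *
where((255,0,18))
p=np.load('p.npy'); a=np.linspace(0,2*np.pi,40)
for n in ('top','side'):
    c0=load(n); c=r.camera(n); cv2.imwrite(f'pics/{n}_reh.png',c['image'][:,:,::-1]); d=np.abs(c['image'].astype(int)-c0['image']).max(2)
    for e in (-1,1):
        out=[]
        for x in range(60,300,30):
            h=np.vstack([W(p,np.c_[x+36*np.cos(a),0*a+e*y,30+36*np.sin(a)]) for y in (67,93)])
            M=np.zeros(d.shape,np.uint8); cv2.fillConvexPoly(M,cv2.convexHull(proj(c,h).astype(np.float32))[:,0].round().astype(np.int32),1)
            out.append(round(float((d[M>0]>30).mean()),2))
        print(n,e,out)
where()
E
```

```text
t 4.45 tcp [559.6  10.3 128.5] ways [232.2  -1.2  42.4] yaw 79.7 want 79.8 w 6.2 F [0.7 0.1 0.8] q [-0.11  0.43 -0.23  0.91  0.    1.64]
go tool mm [-21.1   1.2  25.9]
top -1 [0.24, 0.65, 0.95, 1.0, 1.0, 1.0, 0.9, 0.54]
top 1 [0.03, 0.31, 0.64, 0.85, 1.0, 0.87, 0.58, 0.23]
side -1 [0.1, 0.01, 0.0, 0.0, 0.0, 0.0, 0.0, 0.0]
side 1 [0.92, 0.83, 0.58, 0.31, 0.09, 0.0, 0.0, 0.0]
t 4.55 tcp [559.8   8.8 127.2] ways [233.7  -0.7  41.2] yaw 79.6 want 79.8 w 6.1 F [-0.5  0.4 -0.6] q [-0.11  0.44 -0.23  0.91 -0.    1.64]
```

Emit:
arm_command --plan '[[[0.93,1,-1,-0.7,0],[0.93,1,-1,-0.7,0],[0.93,1,-1,-0.7,0],[0.93,1,-1,-0.7,0],[0.93,1,-1,-0.7,0]]]'

```text
time: 5.05
tcp_pos: [477.5, 128.7, 199.9]
eef_rot: [0.768, 0.641, -0.0, -0.0]
ft_force: [0.2, 0.8, 0.4]
gripper_width: 6.0
gripper_force: 0.0
```

Emit:
arm_command --plan '[[[0.93,1,-1,-0.5,0],[0.93,1,-1,0,0],[0.93,1,0,0,0],[0.93,1,0,0,0],[0.93,1,0,0,0]]]'

```text
time: 5.55
tcp_pos: [456.6, 234.2, 209.6]
eef_rot: [0.767, 0.641, -0.0, -0.0]
ft_force: [0.8, -0.7, -0.1]
gripper_width: 6.2
gripper_force: 0.0
```

Emit:
arm_command --plan '[[[0.93,1,0,0,0],[0.93,1,0,0,0],[0.93,0.7,0,0,0],[0.93,0,0,0,0]]]'

```text
time: 5.95
tcp_pos: [466.7, 287.6, 209.2]
eef_rot: [0.767, 0.642, 0.0, -0.0]
ft_force: [0.3, -1.2, -0.2]
gripper_width: 5.8
gripper_force: 0.0
```

```bash
python3 -c "
from h import *
where((-20,-140,45))"
```

```text
t 5.95 tcp [466.7 287.6 209.2] ways [ -29.2 -141.9  104.9] yaw 79.8 want 79.8 w 5.8 F [ 0.3 -1.2 -0.2] q [ 0.42  0.35 -0.13  1.09  0.    2.17]
go tool mm [-5.   1.9 60.4]
```

Emit:
arm_command --plan '[[[0.93,0,0.1,1,0],[0.93,0,0,1,0],[0.93,0,0,1,0],[0.93,0,0,0,0]]]'

```text
time: 6.35
tcp_pos: [467.0, 284.4, 147.2]
eef_rot: [0.768, 0.641, -0.002, -0.001]
ft_force: [-0.1, -0.9, -0.4]
gripper_width: 5.9
gripper_force: 0.0
```

```bash
python3 -c "
from h import *
where((59,-140,45))
c=r.camera('side'); print('gauge',best(c,np.arange(-40,41,4.)),best(c,np.arange(-40,41,4.),(-1,)),best(c,np.arange(-40,41,4.),(1,)))
c=r.camera('wrist'); cv2.imwrite('pics/wrist_2.png',c['image'][:,:,::-1])
"
```

```text
t 6.35 tcp [467.  284.4 147.2] ways [ -21.9 -141.    43.2] yaw 79.7 want 79.8 w 5.9 F [-0.1 -0.9 -0.4] q [ 0.41  0.4  -0.23  0.95 -0.    2.16]
go tool mm [-80.8   1.1   4.1]
gauge (-8.4, 47.8) (-12.4, 38.3) (-3.4, 61.2)
```

View pics/wrist_2.png

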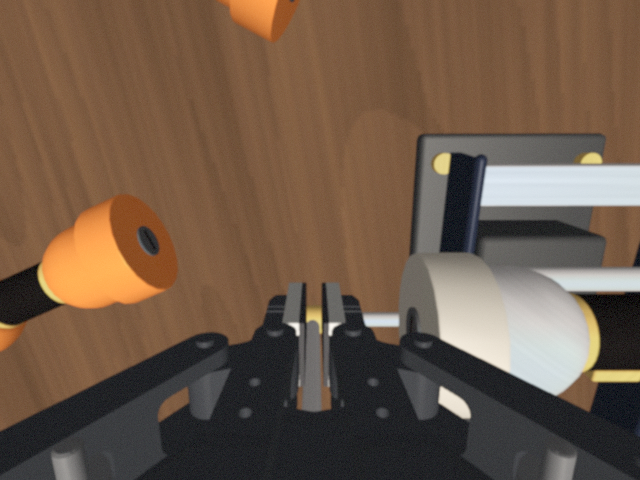

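Wrist view: the fingers stand just uphill of the lever. The lever rod shows between them at (312,360), and the nickel plug is clear to the right at (450,330). Pushing now.

Emit:
arm_command --plan '[[[0.93,-0.6,0.05,0.05,0],[0.93,-0.5,0,0.05,0],[0.93,-1,0,0.07,0],[0.93,-1,0,0.07,0],[0.93,-1,0,0.07,0]]]'

```text
time: 6.95
tcp_pos: [455.3, 203.9, 143.7]
eef_rot: [0.768, 0.641, 0.001, 0.0]
ft_force: [0.4, 2.6, -0.5]
gripper_width: 6.0
gripper_force: 0.5
```

Emit:
arm_command --plan '[[[0.93,-1,0.4,0.07,0],[0.93,-1,1,0.2,0],[0.93,-1,1,0.2,0],[0.93,-1,1,0.2,0],[0.93,-1,1,0.2,0]]]'

```text
time: 7.45
tcp_pos: [524.5, 89.0, 126.3]
eef_rot: [0.768, 0.641, 0.0, 0.0]
ft_force: [0.4, 0.5, 0.4]
gripper_width: 5.9
gripper_force: 0.0
```

```bash
cat >> h.py <<'E'
def look():
    t=r.observe()['time']; c=r.camera('side'); xs=np.arange(-40,440,6.)
    o=[best(c,xs,e) for e in ((-1,),(1,),(-1,1))]; print('cam t',round(t,2),'near,far,both',o); open('log.txt','a').write(repr((t,o))+'\n'); return c
E
python3 -c "
from h import *
where((255,0,18))
c=look(); cv2.imwrite('pics/s1.png',c['image'][:,:,::-1])"
```

```text
t 7.45 tcp [524.5  89.  126.3] ways [161.2 -49.7  35.2] yaw 79.7 want 79.8 w 5.9 F [0.4 0.5 0.4] q [ 0.03  0.39 -0.31  0.88 -0.    1.78]
go tool mm [-92.3  49.8  23.8]
cam t 7.45 near,far,both [(79.3, 20.2), (71.0, 62.6), (72.7, 41.0)]
```

Emit:
arm_command --plan '[[[0.93,-1,0.6,0.24,0],[0.93,-1,0.6,0.24,0],[0.93,-1,0.5,0.24,0],[0.93,-0.9,0.5,0.24,0],[0.93,-0.7,0.2,0.24,0]]]'

```text
time: 8.0
tcp_pos: [555.3, -10.0, 102.1]
eef_rot: [0.768, 0.64, 0.0, 0.001]
ft_force: [-0.4, 0.1, -0.6]
gripper_width: 6.2
gripper_force: 0.0
```

```bash
python3 -c "
from h import *
where((255,0,18))
c=look(); c=look(); where()
cv2.imwrite('pics/s2.png',c['image'][:,:,::-1])"
```

```text
t 8.0 tcp [555.3 -10.  102.1] ways [254.7  -1.8  17.5] yaw 79.7 want 79.8 w 6.2 F [-0.4  0.1 -0.6] q [-0.15  0.45 -0.28  0.84 -0.    1.6 ]
go tool mm [-0.3  1.8 -0.4]
cam t 8.0 near,far,both [(172.2, 42.3), (171.7, 31.9), (172.0, 37.1)]
cam t 8.05 near,far,both [(180.9, 48.1), (181.6, 35.4), (181.1, 41.7)]
t 8.1 tcp [554.4 -10.  101.5] ways [254.9  -2.6  16.9] yaw 79.6 want 79.8 w 6.0 F [-1.3 -0.4 -0.7] q [-0.15  0.45 -0.28  0.84 -0.    1.6 ]
```

```bash
python3 -c "
from h import *
where(); c=snap('wrist'); p=np.load('p.npy'); where()
b=c['image'].astype(int); y=(b[:,:,0]>120)&(b[:,:,0]-b[:,:,2]>50)
y[:,:150]=0; y[:,480:]=0
L=[(g,proj(c,W(p,[(g+17,-23,30),(g,-23,47),(g-17,-23,30),(g+17,23,30),(g,23,47)])).round(1).tolist()) for g in (180,190,200)]
for l in L: print(l)
for s in (slice(150,314),slice(314,480)):
    rr,cc=np.nonzero(y[:300,s]); print('yellow rows',rr.min() if len(rr) else None,rr.max() if len(rr) else None,'cols',cc.mean()+s.start if len(rr) else None, len(rr))
cv2.imwrite('pics/wrist_3.png',c['image'][:,:,::-1])"
```

```text
t 8.1 tcp [554.4 -10.  101.5] ways [254.9  -2.6  16.9] yaw 79.6 want 79.8 w 6.0 F [-1.3 -0.4 -0.7] q [-0.15  0.45 -0.28  0.84 -0.    1.6 ]
t 8.15 tcp [554.3  -9.  101.7] ways [253.8  -3.   17.1] yaw 79.6 want 79.8 w 5.9 F [ 0.  -0.3  0.5] q [-0.15  0.45 -0.28  0.84  0.    1.6 ]
(180, [[250.5, 167.8], [237.0, 113.6], [244.0, 52.3], [392.1, 167.4], [408.3, 113.0]])
(190, [[252.2, 198.0], [239.4, 151.5], [246.0, 88.6], [390.2, 197.6], [405.5, 151.0]])
(200, [[253.8, 226.7], [241.7, 187.3], [247.9, 122.8], [388.4, 226.3], [402.9, 186.8]])
yellow rows 0 299 cols 202.89417828987266 3298
yellow rows 0 299 cols 429.399565352375 3221
```

View pics/wrist_3.png

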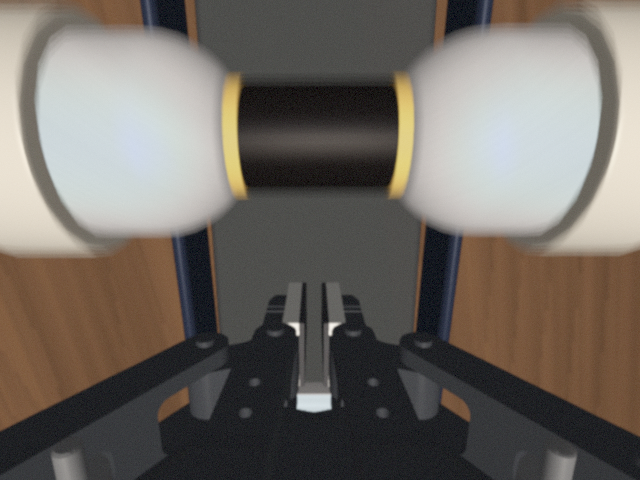

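Wrist view: the gauge is square to the fingers, with the ebony grip between gold rings at columns 235 and 402. Its leading edge is at row 197, and the fingertips' uphill edge is at row 283. I check the finger face offset before moving.

```bash
python3 -c "
from h import *
c=load('wrist'); p=np.load('p.npy')
for dx in (8,11,14): print(dx,proj(c,W(p,[(254.9-dx,y,17+z) for y,z in ((-6,0),(0,0),(0,13))])+0).round(1).tolist())
a=np.linspace(0,6.283,60)
for g in (184,187,190,193):
  q=proj(c,W(p,np.c_[g+18*np.cos(a),0*a-23,30+18*np.sin(a)]))[:,1]; print(g,q.min().round(),q.max().round())
where((300,-1,18))
"
```

```text
8 [[305.2, 288.6], [320.2, 288.6], [320.8, 304.4]]
11 [[305.1, 281.8], [320.3, 281.8], [320.8, 297.1]]
14 [[305.1, 274.9], [320.3, 274.8], [320.8, 289.6]]
184 63.0 184.0
187 74.0 193.0
190 85.0 202.0
193 96.0 211.0
t 8.15 tcp [554.3  -9.  101.7] ways [253.8  -3.   17.1] yaw 79.6 want 79.8 w 5.9 F [ 0.  -0.3  0.5] q [-0.15  0.45 -0.28  0.84  0.    1.6 ]
go tool mm [-46.1   2.1   2.3]
```

Emit:
arm_command --plan '[[[0.93,-0.2,0.03,0.01,0],[0.93,-0.65,0.03,0.04,0],[0.93,-0.85,0.03,0.06,0],[0.93,-0.85,0,0.06,0],[0.93,-0.8,0,0.05,0]]]'

```text
time: 8.65
tcp_pos: [544.4, -75.4, 97.4]
eef_rot: [0.767, 0.641, -0.0, 0.0]
ft_force: [0.4, 0.2, -0.3]
gripper_width: 5.7
gripper_force: 0.0
```

```bash
python3 -c "
from h import *
where((412,-1,18))"
```

```text
t 8.65 tcp [544.4 -75.4  97.4] ways [321.1  -0.9  17.5] yaw 79.8 want 79.8 w 5.7 F [ 0.4  0.2 -0.3] q [-0.27  0.45 -0.3   0.83 -0.    1.48]
go tool mm [-90.7  -0.1   5.9]
```

Emit:
arm_command --plan '[[[0.93,-0.72,0,0.05,0],[0.93,-0.62,0,0.045,0],[0.93,-0.54,0,0.04,0],[0.93,-0.5,0,0.035,0],[0.93,-0.5,0,0.035,0]]]'

```text
time: 9.15
tcp_pos: [534.3, -131.8, 93.1]
eef_rot: [0.768, 0.641, 0.0, -0.0]
ft_force: [0.3, -0.6, -1.2]
gripper_width: 5.8
gripper_force: 0.0
```

Emit:
arm_command --plan '[[[0.93,-0.5,0,0.035,0],[0.93,-0.44,0,0.03,0],[0.93,-0.33,0,0.02,0],[0.93,-0.22,0,0.015,0],[0.93,-0.12,0,0.01,0]]]'

```text
time: 9.65
tcp_pos: [528.6, -163.1, 91.0]
eef_rot: [0.768, 0.641, 0.0, -0.0]
ft_force: [0.4, 0.7, 0.5]
gripper_width: 6.2
gripper_force: 0.0
```

Emit:
arm_command --plan '[[[0.93,-0.04,0,0,0],[0.93,0,0,0,0],[0.93,0,0,0,0],[0.93,0,0,0,0],[0.93,0,0,0,0]]]'

```text
time: 10.15
tcp_pos: [528.6, -163.4, 91.1]
eef_rot: [0.768, 0.641, 0.0, 0.0]
ft_force: [-0.8, -0.8, 0.8]
gripper_width: 5.9
gripper_force: 0.5
```

```bash
python3 -c "
from h import *
where((453,-1,18)); look(); look()
c=snap('wrist'); cv2.imwrite('pics/wrist_4.png',c['image'][:,:,::-1]); where()"
```

```text
t 10.15 tcp [ 528.6 -163.4   91.1] ways [410.8  -0.8  17.5] yaw 79.7 want 79.8 w 5.9 F [-0.8 -0.8  0.8] q [-0.43  0.46 -0.29  0.82 -0.    1.32]
go tool mm [-42.2  -0.2   2.4]
cam t 10.15 near,far,both [(381.2, 51.0), (385.5, 61.4), (383.0, 54.9)]
cam t 10.2 near,far,both [(381.0, 50.8), (385.6, 61.4), (382.9, 54.8)]
t 10.3 tcp [ 528.6 -163.5   91.1] ways [410.8  -0.8  17.4] yaw 79.7 want 79.8 w 5.8 F [-0.2 -0.9  0.7] q [-0.43  0.46 -0.29  0.82  0.    1.32]
```

The gauge stands at ways x ≈ 383 mm against the fingers, past the lower bar and 43 mm short of the stops. I finish the hold and then ease it down.

Emit:
arm_command --plan '[[[0.93,0,0,0,0],[0.93,0,0,0,0],[0.93,0,0,0,0],[0.93,0,0,0,0],[0.93,0,0,0,0]]]'

```text
time: 10.8
tcp_pos: [528.5, -163.5, 91.0]
eef_rot: [0.768, 0.641, -0.0, -0.0]
ft_force: [-0.1, -0.4, 0.5]
gripper_width: 5.9
gripper_force: 0.4
```

Emit:
arm_command --plan '[[[0.93,-0.05,0,0,0],[0.93,-0.12,0,0.01,0],[0.93,-0.2,0,0.015,0],[0.93,-0.25,0,0.015,0],[0.93,-0.25,0,0.015,0]]]'

```text
time: 11.3
tcp_pos: [525.3, -181.2, 89.8]
eef_rot: [0.768, 0.641, -0.0, -0.0]
ft_force: [-0.5, -0.9, 0.6]
gripper_width: 6.3
gripper_force: 0.0
```

Emit:
arm_command --plan '[[[0.93,-0.25,0,0.015,0],[0.93,-0.22,0,0.015,0],[0.93,-0.17,0,0.01,0],[0.93,-0.12,0,0.01,0],[0.93,-0.08,0,0.005,0]]]'

```text
time: 11.8
tcp_pos: [522.4, -197.4, 88.8]
eef_rot: [0.768, 0.641, 0.0, -0.0]
ft_force: [-0.1, -0.0, -0.1]
gripper_width: 6.1
gripper_force: 0.2
```

```bash
python3 -c "
from h import *
where((453,-1,18)); look(); where()"
```

```text
t 11.8 tcp [ 522.4 -197.4   88.8] ways [445.4  -0.9  17.6] yaw 79.7 want 79.8 w 6.1 F [-0.1 -0.  -0.1] q [-0.49  0.47 -0.28  0.82  0.    1.26]
go tool mm [-7.6 -0.1  0.1]
cam t 11.8 near,far,both [(415.8, 50.7), (417.4, 66.7), (416.5, 58.7)]
t 11.85 tcp [ 522.4 -197.6   88.8] ways [445.6  -0.8  17.6] yaw 79.7 want 79.8 w 6.3 F [-0.1 -1.2 -0.5] q [-0.49  0.47 -0.28  0.82 -0.    1.26]
```

Emit:
arm_command --plan '[[[0.93,-0.05,0,0.003,0],[0.93,-0.05,0,0.003,0],[0.93,-0.05,0,0.003,0],[0.93,-0.05,0,0.003,0],[0.93,-0.05,0,0.003,0]]]'

```text
time: 12.35
tcp_pos: [521.5, -202.2, 88.5]
eef_rot: [0.768, 0.641, 0.0, -0.0]
ft_force: [-0.8, -0.2, -0.2]
gripper_width: 5.9
gripper_force: 0.2
```

Emit:
arm_command --plan '[[[0.93,-0.05,0,0.003,0],[0.93,-0.05,0,0.003,0],[0.93,-0.05,0,0.003,0],[0.93,-0.05,0,0.003,0],[0.93,-0.05,0,0.003,0]]]'

```text
time: 12.85
tcp_pos: [520.6, -207.1, 88.2]
eef_rot: [0.768, 0.641, 0.0, -0.0]
ft_force: [-0.4, -0.1, 0.6]
gripper_width: 6.3
gripper_force: 0.0
```

Emit:
arm_command --plan '[[[0.93,-0.05,0,0.003,0],[0.93,-0.05,0,0.003,0],[0.93,-0.05,0,0.003,0],[0.93,-0.05,0,0.003,0],[0.93,-0.05,0,0.003,0]]]'

```text
time: 13.35
tcp_pos: [519.7, -212.1, 87.9]
eef_rot: [0.768, 0.641, -0.0, -0.0]
ft_force: [0.2, 0.6, 0.4]
gripper_width: 5.9
gripper_force: 0.0
```

```bash
python3 -c "
from h import *
where((453,-1,18)); look(); c=snap('wrist'); p=np.load('p.npy')
b=c['image'].astype(int); y=(b[:,:,0]>120)&(b[:,:,0]-b[:,:,2]>50); 
for s in (slice(215,260),slice(375,420)):
    rr=np.nonzero(y[:330,s].sum(1)>2)[0]; print('ring rows',rr.min(),rr.max())
fx=(frame(p)[1]@(r.observe()['tcp_pos']-frame(p)[0]))[0]
a=np.linspace(0,6.283,60)
for g in (fx-27.5,fx-30,fx-33):
  q=proj(c,W(p,np.c_[g+18*np.cos(a),0*a-23,30+18*np.sin(a)])); print(g.round(1),q[:,1].min().round(),q[:,1].max().round(),q[:,0].mean().round())
cv2.imwrite('pics/wrist_5.png',c['image'][:,:,::-1])"
```

```text
t 13.35 tcp [ 519.7 -212.1   87.9] ways [460.3  -0.9  17.7] yaw 79.7 want 79.8 w 5.9 F [0.2 0.6 0.4] q [-0.52  0.48 -0.27  0.82 -0.    1.23]
go tool mm [ 7.3 -0.1 -0.8]
cam t 13.35 near,far,both [(424.0, 50.0), (427.0, 59.3), (425.1, 54.2)]
ring rows 177 321
ring rows 177 321
432.9 203.0 306.0 250.0
430.4 196.0 299.0 250.0
427.4 187.0 291.0 249.0
```

The gauge rests on the stops: the cameras put it at x ≈ 425 mm, and the fingers are parted from it by about 8 mm. Clearing the hand now.

Emit:
arm_command --plan '[[[0.93,-0.15,0,0,0],[0.93,-0.3,0,-0.1,0],[0.93,-0.2,0,-0.5,0],[0.93,0,0,-1,0],[0.93,0,0,-1,0]]]'

```text
time: 13.95
tcp_pos: [517.2, -225.3, 141.0]
eef_rot: [0.768, 0.641, -0.0, -0.0]
ft_force: [1.1, 0.3, 0.1]
gripper_width: 5.8
gripper_force: 0.0
```

Emit:
arm_command --plan '[[[0.93,0,0,-1,0],[0.93,0,0,-1,0],[0.93,0,0,-1,0],[0.93,0,0,-0.5,0],[0.93,0,0,0,0]]]'

```text
time: 14.45
tcp_pos: [518.1, -225.5, 211.6]
eef_rot: [0.768, 0.641, 0.0, 0.001]
ft_force: [-1.0, -0.5, -0.2]
gripper_width: 5.7
gripper_force: 0.0
```

```bash
python3 -c "
from h import *
where(); c=look(); c=look()
a=cv2.resize(c['image'][165:365,290:510,::-1],None,fx=3,fy=3,interpolation=cv2.INTER_CUBIC); cv2.imwrite('pics/side_end.png',a)"
```

```text
t 14.45 tcp [ 518.1 -225.5  211.6] ways [465.1  -0.  142.1] yaw 79.7 want 79.8 w 5.7 F [-1.  -0.5 -0.2] q [-0.54  0.38 -0.08  1.11 -0.    1.21]
cam t 14.45 near,far,both [(423.9, 50.1), (422.0, 65.3), (422.9, 57.7)]
cam t 14.5 near,far,both [(423.9, 50.0), (421.9, 64.8), (422.9, 57.4)]
```

View pics/side_end.png

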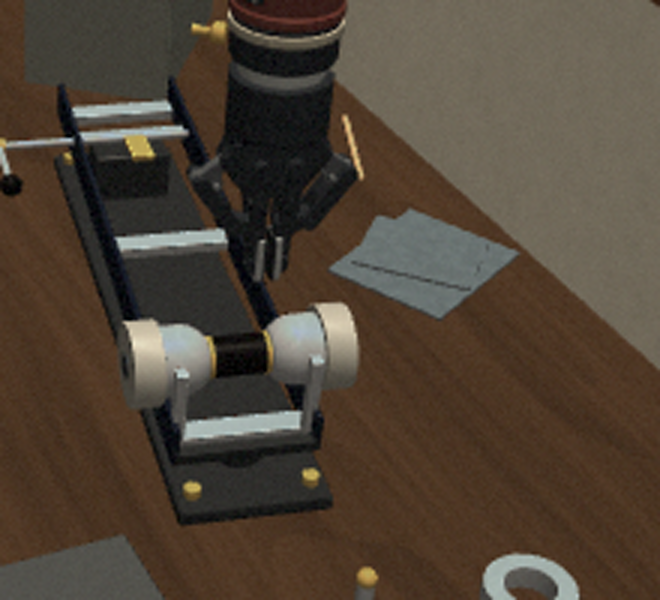

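The picture shows the gauge at (240,350) resting against both posts, at (180,400) and (315,390). The lever is flat at (10,180), and the hand is clear above. The ring at (530,580) and the indicator at (367,580) have not been touched. Handing in.

```bash
python3 -c "
from workcell import r
print(r.hand_in())"
```

```text
the job is handed in; nothing more can be done
None
```

I handed the job in at about 14.6 s: the gauge was slowed to about half its speed before the lower bar, stood for about a second past it and now rests against both stops, with the hand clear and the indicator and ring untouched; the hand-in returned no verdict.

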